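Line up the peg dolls by height on the display strip

ROBOT

A 6-joint arm with a two-finger parallel gripper is mounted at the origin on the work surface. World frame = base frame: x ahead of the robot, y to its left, z up, the work surface at z = 0. Lengths are in m, angles in rad, forces in N, time in s.
With the tool pointing down it reaches from about 0.3 to 0.775 m from the base axis. Payload 14.6 kg.
Tool frame: the origin (TCP) lies on the centre line of the jaws, within the pads' length; the fingertips stand ctrl.tcp_to_tips ahead of it and the grasp point (between the pads) lies 2 mm behind it (ctrl.tcp_to_tips is the distance from the TCP to the fingertips, in m); z points along the fingers, y is the line along which they close (so a half turn about z gives the same grasp; the last joint's range is limited). The gripper opens to 94 mm and grips with 3 to 60 N. Pads are 16 mm wide; open, the fingers measure 119 mm over their backs; the gripper's body (75 mm by 177 mm) begins 78 mm behind the grasp point.
Start: joints at [1.104, 0.3, 1.521, -0, 1.321, -0.067], TCP at [0.214, 0.507, 0.222] pointing down, gripper open.
Joint ranges: [-3.03, 3.03], [-0.79, 2.21], [0.23, 2.52], [-1.04, 4.18], [0, 3.07], [-2.55, 2.55]. Speed limits (rad/s): [2.22, 2.22, 2.57, 3.14, 3.14, 3.14].

INTERFACE

Orientations are given as [roll, pitch, yaw] about the fixed x, y, z axes, in that order (R = Rz(yaw) Ry(pitch) Rx(roll)).
In Python, from station import telemetry, viewer, hand_in, ctrl gives the robot as it stands.
- The arm moves only by the tool step_arm, never from a script. Its argument "plan" is a list of rows, each an object of numbers: "dx", "dy", "dz": the shift along the tool's x, y, z scaled (see below); "rx", "ry", "rz": the turn, a rotation vector about the tool's x, y, z scaled (see below); "claw": the closure, from 0 (fully open) to 1 (shut). In form: [{"dx": .., "dy": .., "dz": .., "rx": .., "ry": .., "rz": .., "claw": ..}, ...]. A call has 1 to 10 rows; each row shifts and turns the commanded pose from where the row before left it, along the tool's axes as they then stand; what a row does not reach is not made up. The controller multiplies each number of a shift by 0.1 m and each number of a turn by 90 degrees. A row lasts 1/10 s, in which the tool goes at most 50 mm and 8.59 degrees, less where a joint would pass 70% of its speed; a pose out of reach is approached as far as the arm can. A call with a number of a shift or a turn outside -1 to 1 is refused whole. A call with a gripper value outside its range is refused whole. The fingers move at their own pace and stop on an object; "grip_force" is the grip in N (left out, the last holds). Time passes only in rows, so rows that do not move let the fingers close. It gives the time, the measured TCP pose, the force, the opening and the grip force at its end, in the units of the state.
- telemetry.get_obs(): the state, without advancing time (a new reading comes with each control period).
- viewer.camera(name): name is "side" or "top" or "wrist"; returns a dict with "img" (480x640x3 uint8, red, green, blue), "z_map" (480x640 float32, m along the optical axis (not along the pixel's ray), 0 where there is no reading), "fx", "fy", "cx", "cy" (pixels), "R" (3x3) and "t" (3): a world point X has camera coordinates R X + t; the wrist camera has in their place "tool_from_camera" (4x4, takes a point from camera to tool coordinates, whose origin is the TCP and whose axes are the flange's). Camera axes: x right, y down, z forward; pixel columns grow to the right and rows downward; lengths in m; the calibration is good to about 2 mm. A picture is of the moment at which its call begins: read the wrist's pose just before it.
- hand_in(): hands the job in; it is judged then, once.
Trained networks look in a picture, given as the dict that the camera call returned (one of the last four; its "shot" number tells which), for a name from the list of things; names that differ only in an ending like _2 or _b are one class to them, and where a whole thing is asked for, a point or a joint stands for the part that bears it (a point fixed in the world has none). Each returns a list of dicts, best first, with "score" (0 to 1); they miss things now and then, are a little off and sometimes report something else, mostly with a low value. They report only what shows in the picture. A call takes as long as a camera call. They do not tell look-alikes from the thing itself.
- viewer.recognise(target, picture): "rect" ([left, top, right, bottom] in pixels, round what is visible of it).
The state is a dict: "time_s": time; "qpos": joint angles; "joint_vel": joint speeds; "tau": joint torques, N m; "ee_pos": TCP position; "eef_rot": TCP orientation; "force": force on the tool from outside, world axes, zero at the start; "moment": the same for the moment, N m; "grip_width": finger opening in m; "grip_force": force on a finger pad.
Only numpy, scipy, OpenCV 4.12 (cv2) and the standard library are available. Lean on these libraries where they do the work, as an engineer would, in place of code of your own. Each camera call takes 0.05 s, during which the arm holds its last target. There are 200 camera calls.

TASK

Stand the four wooden peg dolls on the display strip in order of height, one upright in the middle of each cork disc, with the tallest at the end by the yellow-lidded paint jar and the smallest at the end by the roll of tape. Do not knock any doll over, and leave the jar and the tape where they are.

Things in the scene. Friction and masses are not known exactly. Their poses are not given: they have to be found in the camera images.
- doll_tallest: Unpainted light-wood peg doll (the tallest of four), standing upright: a plain upright cylinder 40 mm in diameter and 71 mm high with a narrower ball head on it, 100 mm high in all, round about its axis. Origin: centre of its underside; z up the doll. About 75 g. It starts on the table between the robot and the strip; the four stand loosely side by side along y, in any order, at least 80 mm apart (centres).
- doll_second: Unpainted light-wood peg doll (second tallest of four), standing upright: a plain upright cylinder 36 mm in diameter and 59 mm high with a narrower ball head on it, 85 mm high in all, round about its axis. Origin: centre of its underside; z up the doll. About 55 g. It starts on the table between the robot and the strip; the four stand loosely side by side along y, in any order, at least 80 mm apart (centres).
- doll_third: Unpainted light-wood peg doll (third tallest of four), standing upright: a plain upright cylinder 32 mm in diameter and 47 mm high with a narrower ball head on it, 70 mm high in all, round about its axis. Origin: centre of its underside; z up the doll. About 36 g. It starts on the table between the robot and the strip; the four stand loosely side by side along y, in any order, at least 80 mm apart (centres).
- doll_smallest: Unpainted light-wood peg doll (the smallest of four), standing upright: a plain upright cylinder 28 mm in diameter and 35 mm high with a narrower ball head on it, 55 mm high in all, round about its axis. Origin: centre of its underside; z up the doll. About 22 g. It starts on the table between the robot and the strip; the four stand loosely side by side along y, in any order, at least 80 mm apart (centres).
- pad_a: Round cork disc at the robot's left end (+y) of the row: 56 mm in diameter, 3 mm thick, fixed. The four discs are alike, in a straight row 75 mm apart (centres) on a fixed dark wooden display strip 310 x 85 mm, 12 mm thick, lying on the table roughly along y (turned up to 0.2 rad). Origin: centre of the disc's underside, 12 mm above the table, so its top is 15 mm above the table and 3 mm above the origin; y runs along the row towards the disc at the robot's left.
- pad_b: Round cork disc second from the robot's left: 56 mm in diameter, 3 mm thick, fixed. The four discs are alike, in a straight row 75 mm apart (centres) on a fixed dark wooden display strip 310 x 85 mm, 12 mm thick, lying on the table roughly along y (turned up to 0.2 rad). Origin: centre of the disc's underside, 12 mm above the table, so its top is 15 mm above the table and 3 mm above the origin; y runs along the row towards the disc at the robot's left.
- pad_c: Round cork disc third from the robot's left: 56 mm in diameter, 3 mm thick, fixed. The four discs are alike, in a straight row 75 mm apart (centres) on a fixed dark wooden display strip 310 x 85 mm, 12 mm thick, lying on the table roughly along y (turned up to 0.2 rad). Origin: centre of the disc's underside, 12 mm above the table, so its top is 15 mm above the table and 3 mm above the origin; y runs along the row towards the disc at the robot's left.
- pad_d: Round cork disc at the robot's right end (-y) of the row: 56 mm in diameter, 3 mm thick, fixed. The four discs are alike, in a straight row 75 mm apart (centres) on a fixed dark wooden display strip 310 x 85 mm, 12 mm thick, lying on the table roughly along y (turned up to 0.2 rad). Origin: centre of the disc's underside, 12 mm above the table, so its top is 15 mm above the table and 3 mm above the origin; y runs along the row towards the disc at the robot's left.
- jar: Paint jar, white with a yellow screw lid, 54 mm in diameter and 52 mm high; it marks the end where the tallest doll goes. It stands on the table just off one end of the strip (either end, it changes), in line with the row, 92 mm from the nearest disc's centre. Origin: centre of its underside. Loose: do not move it.
- tape: Roll of masking tape lying flat, 74 mm outside, 50 mm inside diameter, 24 mm high. It lies on the table just off one end of the strip (the end where the jar is not), in line with the row, 92 mm from the nearest disc's centre. Origin: centre of its underside. Loose: do not move it. (A dark red spectacle case, 155 x 62 x 34 mm, lies well off to the robot's left, near x 0.50, y 0.46, out of the way.)
There are look-alikes about, which are no part of the job. Leave any black, green or grey look-alike of the doll_smallest alone.

How it is judged:
By the outcome, as a careful person would: the job done as asked, in the order asked, and still so for the second after the job is handed in, with the robot touching nothing.
It also fails if it takes over 102 s, if anything falls off the work surface, if the arm or the gripper's body presses on something with over 40 N, if the wrist force passes 120 N, or if a joint passes its speed limit or range.

## Working session

There is one attempt and no reset: what is moved stays moved. The work goes in short steps, Python scripts to look and compute and a tool call to move; the robot and the scene stay as the last step left them, time stands still between calls to the robot, and variables do not carry over. Pictures are saved under pics/ and viewed, at most 14 in all, crops included, and the job is handed in when it is done.

Besides the shell and the picture viewer there is one more tool, called after "Request:" as a command line: name --argument value ..., lists and objects as JSON in quotes. step_arm: Moves the arm, as the interface text tells. Shifts and turns lie within -1 to 1; 1 stands for 0.1 m of shift or 90 degrees of turn. Its arguments: {"type":"object","properties":{"plan":{"type":"array"},"grip_force":{"type":"number"}},"required":["plan"]}

```bash
mkdir -p pics; cat > h.py <<'E'
import numpy as np,cv2
from station import telemetry,viewer,ctrl
def world(p):
    v,u=np.mgrid[0:480,0:640];z=p["z_map"]
    c=np.stack([(u-p["cx"])/p["fx"]*z,(v-p["cy"])/p["fy"]*z,z],-1)
    return (c-p["t"])@p["R"]   # R^T(c-t)
E
python3 - <<'E'
from h import *
o=telemetry.get_obs();print(o,ctrl.tcp_to_tips)
p=viewer.camera("top");cv2.imwrite("pics/top0.png",p["img"][:,:,::-1])
W=world(p);np.save("W.npy",W)
for n in ["doll_tallest","doll_second","doll_third","doll_smallest","pad_a","jar","tape"]:
    for d in viewer.recognise(n,p)[:6]:
        l,t,r,b=[int(x) for x in d["rect"]]
        w=W[t:b,l:r].reshape(-1,3);w=w[np.isfinite(w).all(1)&(W[t:b,l:r].reshape(-1,3)[:,2]<.3)]
        zm=np.percentile(w[:,2],98); k=w[w[:,2]>zm-.008]
        print(n,round(d["score"],2),[l,t,r,b],"ztop",zm.round(3),"c",np.round((k.max(0)+k.min(0))/2,3)[:2])
E
```

```text
{'time_s': 0.0, 'qpos': array([ 1.10438872e+00,  3.00465980e-01,  1.52155642e+00, -1.79185340e-05,
        1.32069691e+00, -6.65784303e-02]), 'joint_vel': array([-0.00159733, -0.00203401, -0.00074873,  0.00111908, -0.00050344,
       -0.00022009]), 'tau': array([ 2.06467776e-03, -5.31797898e+01, -3.52752221e+01,  7.09346286e-02,
        2.42553593e-02, -7.89992328e-05]), 'ee_pos': array([0.21398435, 0.50641325, 0.22189956]), 'eef_rot': array([-3.14046733e+00, -5.76383025e-05,  2.74176789e+00]), 'force': array([ 0.74845786,  0.13290284, -0.15088594]), 'moment': array([-0.00922935, -0.01023028, -0.00937137]), 'grip_force': 0.0, 'grip_width': 0.09417209637742682} 0.017
doll_tallest 0.56 [198, 291, 226, 313] ztop 0.101 c [0.45  0.198]
doll_smallest 0.78 [409, 281, 425, 296] ztop 0.056 c [ 0.474 -0.193]
doll_smallest 0.77 [426, 254, 446, 263] ztop 0.057 c [ 0.53 -0.24]
doll_smallest 0.69 [419, 320, 437, 338] ztop 0.056 c [ 0.4   -0.216]
doll_smallest 0.57 [441, 281, 462, 296] ztop 0.056 c [ 0.473 -0.264]
pad_a 0.96 [268, 195, 293, 219] ztop 0.019 c [0.641 0.072]
pad_a 0.95 [343, 198, 372, 221] ztop 0.019 c [ 0.634 -0.084]
pad_a 0.92 [306, 195, 331, 219] ztop 0.019 c [ 0.64  -0.005]
pad_a 0.92 [379, 198, 406, 224] ztop 0.019 c [ 0.63  -0.155]
pad_a 0.58 [406, 281, 424, 294] ztop 0.056 c [ 0.474 -0.193]
jar 0.9 [425, 192, 453, 226] ztop 0.056 c [ 0.628 -0.245]
jar 0.36 [306, 194, 334, 220] ztop 0.019 c [ 0.64  -0.008]
tape 0.65 [218, 191, 258, 227] ztop 0.028 c [0.639 0.16 ]
```

View pics/top0.png

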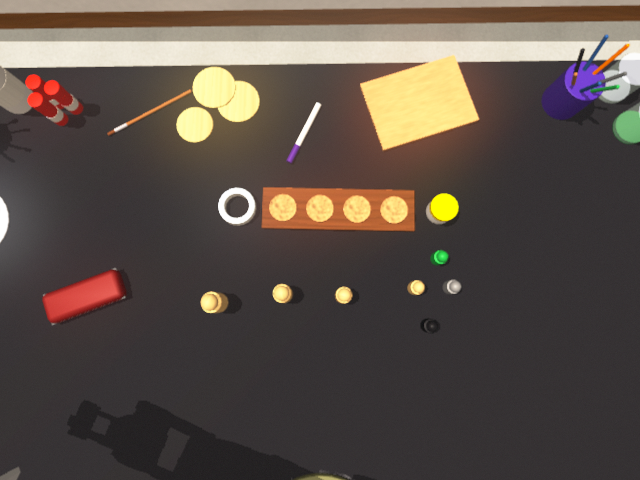

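The top view shows the tape on the left (237,206) and the jar on the right (443,208). The dolls are at (213,302), (282,293), (344,295) and (417,287), and the green, grey and black look-alikes stand near the smallest. So the tallest goes on pad_d and the smallest on pad_a. Next I'll refine the positions.

```bash
python3 - <<'E'
from h import *
from scipy.optimize import least_squares
for cam in ["top","side"]:
    p=viewer.camera(cam);W=world(p)
    if cam=="side": cv2.imwrite("pics/side0.png",p["img"][:,:,::-1])
    z=p["z_map"]
    for n,g,H,hb,D in [("tallest",(.45,.198),.1,.071,.04),("second",(.47,.055),.085,.059,.036),("third",(.46,-.05),.07,.047,.032),("small",(.474,-.193),.055,.035,.028)]:
        m=(np.hypot(W[...,0]-g[0],W[...,1]-g[1])<.045)&(W[...,2]>.012)&(W[...,2]<.12)&(z>0)
        q=W[m]; 
        top=np.percentile(q[:,2],99)
        hd=q[q[:,2]>hb+.006]; bd=q[(q[:,2]<hb-.006)&(q[:,2]>.015)]
        f=least_squares(lambda s:np.linalg.norm(hd-s[:3],axis=1)-s[3],[*hd.mean(0)-[0,0,.005],.013],loss="soft_l1",f_scale=.001)
        f2=least_squares(lambda s:np.linalg.norm(bd[:,:2]-s[:2],axis=1)-D/2,bd.mean(0)[:2],loss="soft_l1",f_scale=.001) if len(bd)>8 else None
        print(cam,n,len(hd),"top",top.round(4),"head",f.x.round(4),"body",len(bd),None if f2 is None else f2.x.round(4))
    if cam=="top":
        hsv=cv2.cvtColor(p["img"],cv2.COLOR_RGB2HSV)
        C=[]
        for u,v in [(283,207),(320,208),(357,209),(394,210)]:
            s=np.hypot(*(np.mgrid[0:480,0:640]-np.array([v,u])[:,None,None]))<18
            m=s&(p["img"][...,0]>170)&(p["img"][...,1]>110)
            C.append(W[m].mean(0));print(m.sum(),C[-1].round(4))
        C=np.array(C);i=np.arange(4)-1.5
        mid=C.mean(0);d=np.polyfit(i,C[:,:2],1)[0];print("spacing",np.linalg.norm(d),"ang",np.arctan2(d[0],-d[1]))
        d=d/np.linalg.norm(d)*.075
        print((mid[:2]+i[:,None]*d).round(4))
E
```

```text
top tallest 246 top 0.1027 head [0.4499 0.1981 0.0855 0.0156] body 94 [0.4498 0.1984]
top second 184 top 0.0881 head [0.4651 0.0671 0.0723 0.0137] body 16 [0.4652 0.0675]
top third 145 top 0.0718 head [ 0.4605 -0.0504  0.0586  0.0123] body 8 None
top small 106 top 0.0576 head [ 0.4741 -0.1942  0.045   0.0107] body 18 [ 0.4739 -0.1945]
687 [0.6422 0.0673 0.017 ]
638 [ 0.6372 -0.0079  0.0188]
644 [ 0.634  -0.0825  0.0217]
638 [ 0.6316 -0.1572  0.0202]
spacing 0.07489172445698178 ang -0.046861957535093174
[[ 0.6415  0.0673]
 [ 0.638  -0.0076]
 [ 0.6345 -0.0825]
 [ 0.631  -0.1574]]
side tallest 190 top 0.0995 head [0.4489 0.1955 0.0841 0.0155] body 324 [0.449  0.1963]
side second 175 top 0.0854 head [0.4639 0.0644 0.0711 0.0139] body 220 [0.4641 0.0654]
side third 157 top 0.0706 head [ 0.4595 -0.0528  0.0576  0.0125] body 145 [ 0.4597 -0.0522]
side small 147 top 0.0555 head [ 0.4724 -0.1968  0.0448  0.0106] body 61 [ 0.4729 -0.1964]
```

View pics/side0.png

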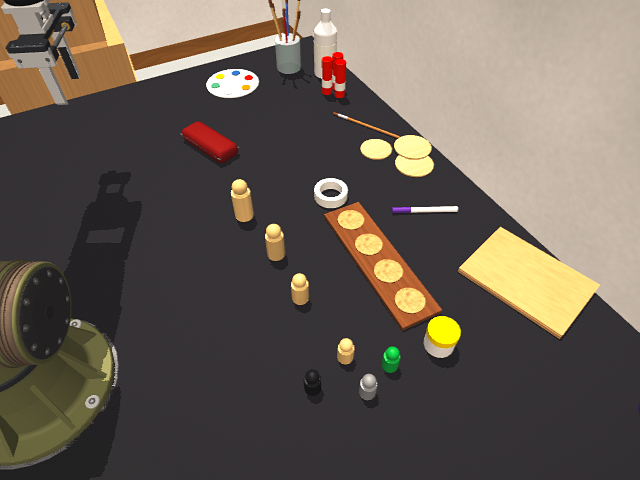

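The side view agrees: dolls at (241,200), (275,242), (300,289) and (346,351), with the jar at the near end of the strip. Going to the tallest doll first, turning the tool so the jaws close along x.

Request:
step_arm --plan '[{"rz": 0.0932}, {"rz": 0.0932}, {"rz": 0.0932}, {"rz": 0.0932}, {"rz": 0.0932}, {"rz": 0.0932}, {"rz": 0.0932}, {"rz": 0.0932}, {}]' --grip_force 12

```text
$.plan[0]: bad value
```

Request:
step_arm --plan '[{"dx": -0.31, "dy": 0.235}, {"dx": -0.31, "dy": 0.235}, {"dx": -0.31, "dy": 0.235}, {"dx": -0.31, "dy": 0.235}, {"dx": -0.31, "dy": 0.235}, {"dx": -0.31, "dy": 0.235}, {"dx": -0.31, "dy": 0.235}, {"dx": -0.31, "dy": 0.235}, {"dx": -0.31, "dy": 0.235}, {"dx": -0.31, "dy": 0.235}]'

```text
$.plan[0]: bad value
```

Request:
step_arm --plan '[{}, {}]'

```text
$.plan[0]: bad value
```

```bash
cat >> h.py <<'E'
from scipy.spatial.transform import Rotation as Ro
def wrist():
    o=telemetry.get_obs();p=viewer.camera("wrist");T=p["tool_from_camera"]
    v,u=np.mgrid[0:480,0:640];z=p["z_map"]
    c=np.stack([(u-p["cx"])/p["fx"]*z,(v-p["cy"])/p["fy"]*z,z],-1)
    W=(c@T[:3,:3].T+T[:3,3])@Ro.from_euler("xyz",o["eef_rot"]).as_matrix().T+o["ee_pos"]
    return o,p,W
E
python3 - <<'E'
from h import *
from scipy.optimize import least_squares
o,p,W=wrist();print(o["ee_pos"],o["eef_rot"],o["time_s"]);cv2.imwrite("pics/w0.png",p["img"][:,:,::-1])
z=p["z_map"];q=W[(np.hypot(W[...,0]-.449,W[...,1]-.197)<.04)&(W[...,2]>.077)&(W[...,2]<.12)&(z>0)]
print(len(q)); f=least_squares(lambda s:np.linalg.norm(q-s[:3],axis=1)-s[3],[.449,.197,.085,.015],loss="soft_l1",f_scale=.001);print(f.x.round(4))
E
```

```text
[0.21406403 0.50659555 0.22240196] [-3.14148251e+00  1.91368966e-05  2.74180606e+00] 0.5
0
[0.449 0.197 0.085 0.015]
```

View pics/w0.png

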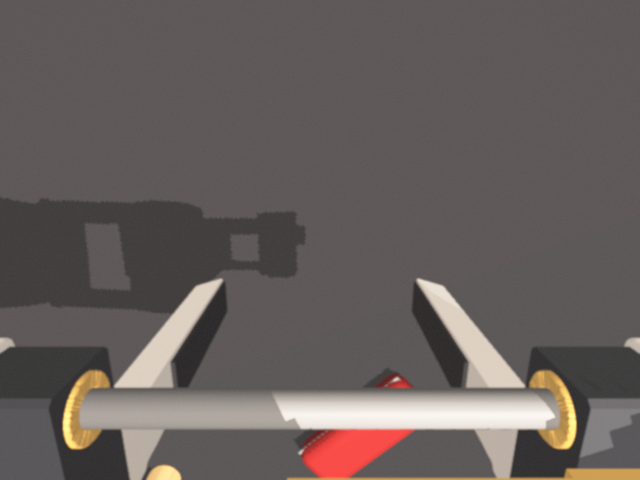

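The calls were refused because every row needs all seven keys. The picture is still the start view, with the fingertips at (220,280) and (420,280).

Request:
step_arm --plan '[{"dx": 0, "dy": 0, "dz": 0, "rx": 0, "ry": 0, "rz": 0.0932, "claw": 0}, {"dx": 0, "dy": 0, "dz": 0, "rx": 0, "ry": 0, "rz": 0.0932, "claw": 0}, {"dx": 0, "dy": 0, "dz": 0, "rx": 0, "ry": 0, "rz": 0.0932, "claw": 0}, {"dx": 0, "dy": 0, "dz": 0, "rx": 0, "ry": 0, "rz": 0.0932, "claw": 0}, {"dx": 0, "dy": 0, "dz": 0, "rx": 0, "ry": 0, "rz": 0.0932, "claw": 0}, {"dx": 0, "dy": 0, "dz": 0, "rx": 0, "ry": 0, "rz": 0.0932, "claw": 0}, {"dx": 0, "dy": 0, "dz": 0, "rx": 0, "ry": 0, "rz": 0.0932, "claw": 0}, {"dx": 0, "dy": 0, "dz": 0, "rx": 0, "ry": 0, "rz": 0.0932, "claw": 0}, {"dx": 0, "dy": 0, "dz": 0, "rx": 0, "ry": 0, "rz": 0, "claw": 0}]' --grip_force 12

```text
time_s: 1.45
ee_pos: [0.2141, 0.5066, 0.2225]
eef_rot: [3.142, -0.0, 1.568]
force: [0.2, -0.2, -0.6]
grip_width: 0.0939
grip_force: 0.0
```

Request:
step_arm --plan '[{"dx": -0.31, "dy": 0.235, "dz": 0, "rx": 0, "ry": 0, "rz": 0, "claw": 0}, {"dx": -0.31, "dy": 0.235, "dz": 0, "rx": 0, "ry": 0, "rz": 0, "claw": 0}, {"dx": -0.31, "dy": 0.235, "dz": 0, "rx": 0, "ry": 0, "rz": 0, "claw": 0}, {"dx": -0.31, "dy": 0.235, "dz": 0, "rx": 0, "ry": 0, "rz": 0, "claw": 0}, {"dx": -0.31, "dy": 0.235, "dz": 0, "rx": 0, "ry": 0, "rz": 0, "claw": 0}, {"dx": -0.31, "dy": 0.235, "dz": 0, "rx": 0, "ry": 0, "rz": 0, "claw": 0}, {"dx": -0.31, "dy": 0.235, "dz": 0, "rx": 0, "ry": 0, "rz": 0, "claw": 0}, {"dx": -0.31, "dy": 0.235, "dz": 0, "rx": 0, "ry": 0, "rz": 0, "claw": 0}, {"dx": -0.31, "dy": 0.235, "dz": 0, "rx": 0, "ry": 0, "rz": 0, "claw": 0}, {"dx": -0.31, "dy": 0.235, "dz": 0, "rx": 0, "ry": 0, "rz": 0, "claw": 0}]'

```text
time_s: 2.45
ee_pos: [0.4498, 0.1951, 0.2227]
eef_rot: [3.141, -0.0, 1.576]
force: [1.5, 0.5, 0.3]
grip_width: 0.0943
grip_force: 0.0
```

Request:
step_arm --plan '[{"dx": 0, "dy": 0, "dz": 0, "rx": 0, "ry": 0, "rz": 0, "claw": 0}, {"dx": 0, "dy": 0, "dz": 0, "rx": 0, "ry": 0, "rz": 0, "claw": 0}, {"dx": 0, "dy": 0, "dz": 0, "rx": 0, "ry": 0, "rz": 0, "claw": 0}]'

```text
time_s: 2.75
ee_pos: [0.4486, 0.1972, 0.2225]
eef_rot: [-3.141, -0.0, 1.573]
force: [-0.4, 0.1, 0.0]
grip_width: 0.0937
grip_force: 0.0
```

```bash
python3 - <<'E'
from h import *
from scipy.optimize import least_squares
o,p,W=wrist();print(o["ee_pos"],o["eef_rot"],o["time_s"],o["force"]);cv2.imwrite("pics/w1.png",p["img"][:,:,::-1])
z=p["z_map"];q=W[(np.hypot(W[...,0]-.449,W[...,1]-.197)<.03)&(W[...,2]>.077)&(W[...,2]<.11)&(z>0)]
print(len(q)); f=least_squares(lambda s:np.linalg.norm(q-s[:3],axis=1)-s[3],[.449,.197,.085,.015],loss="soft_l1",f_scale=.001);print(f.x.round(4))
E
```

```text
[0.44858351 0.19720354 0.22245246] [-3.14149099e+00 -1.08785364e-04  1.57333018e+00] 2.75 [-0.40879033  0.10771801  0.04541767]
1215
[0.4488 0.1952 0.0836 0.0158]
```

View pics/w1.png

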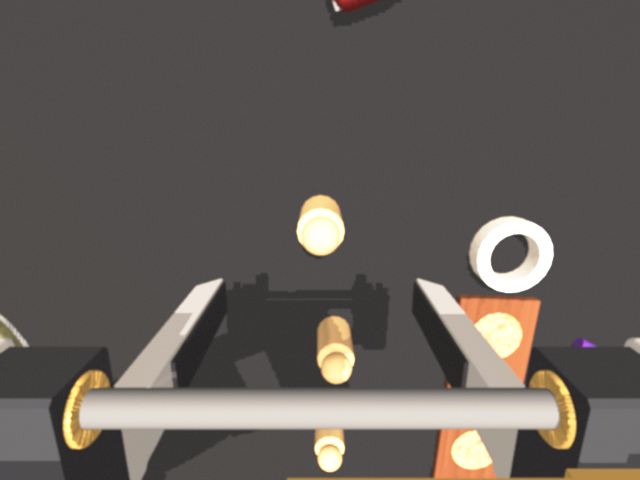

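The tallest's head at (321,235) lies centred between the jaws. The other dolls and the strip show below it. Descending, gripping and lifting.

Request:
step_arm --plan '[{"dx": -0.012, "dy": 0.003, "dz": 0.3, "rx": 0, "ry": 0, "rz": 0, "claw": 0}, {"dx": 0, "dy": 0, "dz": 0.3, "rx": 0, "ry": 0, "rz": 0, "claw": 0}, {"dx": 0, "dy": 0, "dz": 0.3, "rx": 0, "ry": 0, "rz": 0, "claw": 0}, {"dx": 0, "dy": 0, "dz": 0.3, "rx": 0, "ry": 0, "rz": 0, "claw": 0}, {"dx": 0, "dy": 0, "dz": 0.3, "rx": 0, "ry": 0, "rz": 0, "claw": 0}, {"dx": 0, "dy": 0, "dz": 0.2, "rx": 0, "ry": 0, "rz": 0, "claw": 0}, {"dx": 0, "dy": 0, "dz": 0.12, "rx": 0, "ry": 0, "rz": 0, "claw": 0}, {"dx": 0, "dy": 0, "dz": 0, "rx": 0, "ry": 0, "rz": 0, "claw": 0}, {"dx": 0, "dy": 0, "dz": 0, "rx": 0, "ry": 0, "rz": 0, "claw": 0.45}, {"dx": 0, "dy": 0, "dz": 0, "rx": 0, "ry": 0, "rz": 0, "claw": 0.5}]'

```text
time_s: 3.8
ee_pos: [0.4499, 0.1958, 0.0416]
eef_rot: [3.14, -0.001, 1.571]
force: [0.6, -0.5, 0.2]
grip_width: 0.0814
grip_force: 0.0
```

Request:
step_arm --plan '[{"dx": 0, "dy": 0, "dz": 0, "rx": 0, "ry": 0, "rz": 0, "claw": 0.55}, {"dx": 0, "dy": 0, "dz": 0, "rx": 0, "ry": 0, "rz": 0, "claw": 0.6}, {"dx": 0, "dy": 0, "dz": 0, "rx": 0, "ry": 0, "rz": 0, "claw": 1}, {"dx": 0, "dy": 0, "dz": 0, "rx": 0, "ry": 0, "rz": 0, "claw": 1}, {"dx": 0, "dy": 0, "dz": 0, "rx": 0, "ry": 0, "rz": 0, "claw": 1}, {"dx": 0, "dy": 0, "dz": 0, "rx": 0, "ry": 0, "rz": 0, "claw": 1}]'

```text
time_s: 4.4
ee_pos: [0.4493, 0.1954, 0.0405]
eef_rot: [3.142, 0.0, 1.571]
force: [0.1, -0.1, 0.4]
grip_width: 0.0401
grip_force: 12.0
```

Request:
step_arm --plan '[{"dx": 0, "dy": 0, "dz": -0.1, "rx": 0, "ry": 0, "rz": 0, "claw": 1}, {"dx": 0, "dy": 0, "dz": -0.3, "rx": 0, "ry": 0, "rz": 0, "claw": 1}, {"dx": 0, "dy": 0, "dz": -0.4, "rx": 0, "ry": 0, "rz": 0, "claw": 1}, {"dx": 0, "dy": 0, "dz": -0.4, "rx": 0, "ry": 0, "rz": 0, "claw": 1}, {"dx": 0, "dy": 0, "dz": -0.3, "rx": 0, "ry": 0, "rz": 0, "claw": 1}, {"dx": 0, "dy": 0, "dz": 0, "rx": 0, "ry": 0, "rz": 0, "claw": 1}]'

```text
time_s: 5.0
ee_pos: [0.4506, 0.1959, 0.195]
eef_rot: [3.135, -0.002, 1.571]
force: [0.7, 0.3, -1.1]
grip_width: 0.0397
grip_force: 12.0
```

Request:
step_arm --plan '[{"dx": -0.2, "dy": 0.1, "dz": 0, "rx": 0, "ry": 0, "rz": 0, "claw": 1}, {"dx": -0.35, "dy": 0.18, "dz": 0, "rx": 0, "ry": 0, "rz": 0, "claw": 1}, {"dx": -0.35, "dy": 0.18, "dz": 0, "rx": 0, "ry": 0, "rz": 0, "claw": 1}, {"dx": -0.35, "dy": 0.18, "dz": 0, "rx": 0, "ry": 0, "rz": 0, "claw": 1}, {"dx": -0.35, "dy": 0.18, "dz": 0, "rx": 0, "ry": 0, "rz": 0, "claw": 1}, {"dx": -0.35, "dy": 0.18, "dz": 0, "rx": 0, "ry": 0, "rz": 0, "claw": 1}, {"dx": -0.35, "dy": 0.18, "dz": 0, "rx": 0, "ry": 0, "rz": 0, "claw": 1}, {"dx": -0.35, "dy": 0.18, "dz": 0, "rx": 0, "ry": 0, "rz": 0, "claw": 1}, {"dx": -0.35, "dy": 0.18, "dz": 0, "rx": 0, "ry": 0, "rz": 0, "claw": 1}, {"dx": -0.35, "dy": 0.18, "dz": 0, "rx": 0, "ry": 0, "rz": 0, "claw": 1}]'

```text
time_s: 6.0
ee_pos: [0.6214, -0.1411, 0.1896]
eef_rot: [-3.14, -0.0, 1.571]
force: [0.1, 1.6, -0.2]
grip_width: 0.0397
grip_force: 12.0
```

Request:
step_arm --plan '[{"dx": -0.18, "dy": 0.095, "dz": 0, "rx": 0, "ry": 0, "rz": 0, "claw": 1}, {"dx": 0, "dy": 0, "dz": 0, "rx": 0, "ry": 0, "rz": 0, "claw": 1}, {"dx": 0, "dy": 0, "dz": 0, "rx": 0, "ry": 0, "rz": 0, "claw": 1}, {"dx": 0, "dy": 0, "dz": 0, "rx": 0, "ry": 0, "rz": 0, "claw": 1}]'

```text
time_s: 6.4
ee_pos: [0.6304, -0.1566, 0.1903]
eef_rot: [-3.141, -0.0, 1.572]
force: [0.4, 0.4, -0.4]
grip_width: 0.0399
grip_force: 12.0
```

```bash
python3 - <<'E'
from h import *
o,p,W=wrist();print(o["ee_pos"],o["eef_rot"],o["time_s"]);
hsv=cv2.cvtColor(p["img"],cv2.COLOR_RGB2HSV)
m=(np.abs(W[...,2]-.015)<.006)&(hsv[...,0]<30)&(hsv[...,2]>170)&(p["z_map"]>0)
n,l,s,c=cv2.connectedComponentsWithStats(m.astype(np.uint8))
for i in range(1,n):
    if s[i,4]>300:
        e=W[l==i];h=cv2.minEnclosingCircle(e[:,:2].astype(np.float32));print(s[i],"enclosing",np.round(h[0],4),round(h[1],4),"mean",e.mean(0).round(4))
v=p["img"][:,:,::-1].copy();cv2.imwrite("pics/w2.png",v)
# side camera: pads
p=viewer.camera("side");W=world(p)
hsv=cv2.cvtColor(p["img"],cv2.COLOR_RGB2HSV)
m=(np.abs(W[...,2]-.015)<.006)&(hsv[...,2]>170)&(hsv[...,0]<30)&(abs(W[...,0]-.636)<.05)&(W[...,1]<.12)&(W[...,1]>-.2)
n,l,s,c=cv2.connectedComponentsWithStats(m.astype(np.uint8))
for i in range(1,n):
    if s[i,4]>150:
        e=W[l==i];h=cv2.minEnclosingCircle(e[:,:2].astype(np.float32));print("side",s[i],np.round(h[0],4),round(h[1],4),e.mean(0).round(4))
cv2.imwrite("pics/s2.png",p["img"][:,:,::-1])
E
```

```text
[ 0.63039398 -0.15661947  0.19025095] [-3.14101652e+00 -2.85653954e-04  1.57150220e+00] 6.4
[  283     0    98   269 17237] enclosing [ 0.6411 -0.0886] 0.1153 mean [ 0.6382 -0.0643  0.0131]
[515   0  89  53 383] enclosing [0.8205 0.004 ] 0.0418 mean [0.821  0.0036 0.0101]
[528   0  78  47 568] enclosing [0.8252 0.0048] 0.0367 mean [0.8263 0.0061 0.011 ]
[  461   158   179   230 30164] enclosing [ 0.8569 -0.2139] 0.1221 mean [ 0.8564 -0.2058  0.0124]
[276 173  10  93 366] enclosing [ 0.5941 -0.1551] 0.0426 mean [ 0.5935 -0.1632  0.0115]
side [ 324  202  117  126 4399] [ 0.6314 -0.0475] 0.159 [ 0.6323 -0.0597  0.013 ]
```

View pics/w2.png

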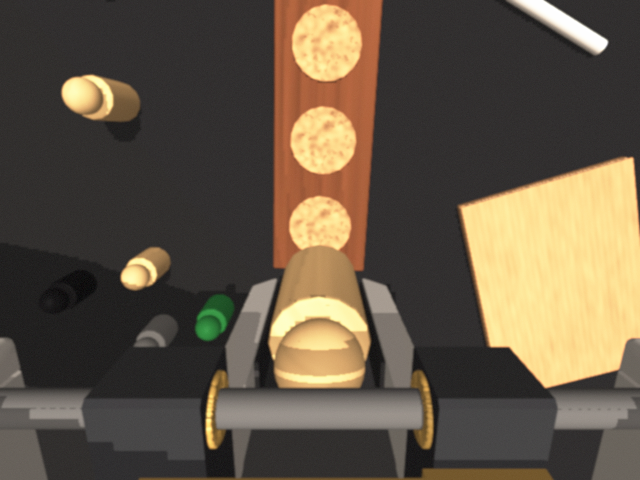

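The tallest is held upright at (320,320). Discs a, b and c show at (326,42), (323,140) and (320,225). Measuring the discs again with a better colour split.

```bash
python3 - <<'E'
from h import *
o,p,W=wrist(); s=viewer.camera("side")
for nm,p,W in [("wrist",p,W),("side",s,world(s))]:
    g=p["img"][...,1].astype(int)
    m=(g>.62*p["img"][...,0])&(g>120)&(p["img"][...,2]<.85*g)&(abs(W[...,0]-.636)<.05)&(W[...,1]<.12)&(W[...,1]>-.2)&(W[...,2]<.022)&(W[...,2]>.008)
    m=cv2.morphologyEx(m.astype(np.uint8),cv2.MORPH_CLOSE,np.ones((7,7)));m=cv2.morphologyEx(m,cv2.MORPH_OPEN,np.ones((7,7)))
    n,l,st,c=cv2.connectedComponentsWithStats(m)
    for i in range(1,n):
        if st[i,4]>150:
            e=W[l==i];h=cv2.minEnclosingCircle(e[:,:2].astype(np.float32));print(nm,st[i],np.round(h[0],4),round(h[1],4),e.mean(0).round(4))
E
```

```text
wrist [ 291    4   71   78 4317] [ 0.6339 -0.0298] 0.0485 [ 0.635  -0.0102  0.0158]
wrist [ 290  106   66   68 3570] [ 0.6324 -0.0856] 0.0288 [ 0.6324 -0.0848  0.0158]
wrist [ 289  196   62   53 2693] [ 0.6281 -0.1316] 0.0537 [ 0.6298 -0.1569  0.0154]
side [338 210  26  20 433] [ 0.4591 -0.2119] 0.3615 [0.6363 0.0609 0.0182]
side [355 233  27  22 500] [ 0.4543 -0.2478] 0.3295 [ 0.6338 -0.0121  0.0178]
side [374 259  29  23 553] [ 0.4544 -0.2864] 0.2995 [ 0.6308 -0.0873  0.0191]
side [395 288  31  25 631] [ 0.631  -0.1589] 0.0298 [ 0.6303 -0.1607  0.0151]
```

Request:
step_arm --plan '[{"dx": -0.024, "dy": 0, "dz": 0.2, "rx": 0, "ry": 0, "rz": 0, "claw": 1}, {"dx": 0, "dy": 0, "dz": 0.3, "rx": 0, "ry": 0, "rz": 0, "claw": 1}, {"dx": 0, "dy": 0, "dz": 0.3, "rx": 0, "ry": 0, "rz": 0, "claw": 1}, {"dx": 0, "dy": 0, "dz": 0.25, "rx": 0, "ry": 0, "rz": 0, "claw": 1}, {"dx": 0, "dy": 0, "dz": 0.15, "rx": 0, "ry": 0, "rz": 0, "claw": 1}, {"dx": 0, "dy": 0, "dz": 0.08, "rx": 0, "ry": 0, "rz": 0, "claw": 1}, {"dx": 0, "dy": 0, "dz": 0.04, "rx": 0, "ry": 0, "rz": 0, "claw": 1}, {"dx": 0, "dy": 0, "dz": 0, "rx": 0, "ry": 0, "rz": 0, "claw": 1}, {"dx": 0, "dy": 0, "dz": 0, "rx": 0, "ry": 0, "rz": 0, "claw": 1}, {"dx": 0, "dy": 0, "dz": 0, "rx": 0, "ry": 0, "rz": 0, "claw": 1}]'

```text
time_s: 7.6
ee_pos: [0.6311, -0.1602, 0.0594]
eef_rot: [3.14, 0.0, 1.571]
force: [0.9, 1.0, -0.6]
grip_width: 0.0397
grip_force: 12.0
```

Request:
step_arm --plan '[{"dx": 0, "dy": 0, "dz": 0.02, "rx": 0, "ry": 0, "rz": 0, "claw": 1}, {"dx": 0, "dy": 0, "dz": 0, "rx": 0, "ry": 0, "rz": 0, "claw": 1}, {"dx": 0, "dy": 0, "dz": 0, "rx": 0, "ry": 0, "rz": 0, "claw": 1}]'

```text
time_s: 7.9
ee_pos: [0.6307, -0.1601, 0.0565]
eef_rot: [-3.142, 0.0, 1.571]
force: [-0.1, -0.1, -1.4]
grip_width: 0.0398
grip_force: 12.0
```

Request:
step_arm --plan '[{"dx": 0, "dy": 0, "dz": 0.008, "rx": 0, "ry": 0, "rz": 0, "claw": 1}, {"dx": 0, "dy": 0, "dz": 0, "rx": 0, "ry": 0, "rz": 0, "claw": 1}, {"dx": 0, "dy": 0, "dz": 0, "rx": 0, "ry": 0, "rz": 0, "claw": 0.5}, {"dx": 0, "dy": 0, "dz": 0, "rx": 0, "ry": 0, "rz": 0, "claw": 0.4}, {"dx": 0, "dy": 0, "dz": 0, "rx": 0, "ry": 0, "rz": 0, "claw": 0.2}, {"dx": 0, "dy": 0, "dz": 0, "rx": 0, "ry": 0, "rz": 0, "claw": 0.2}, {"dx": 0, "dy": 0, "dz": 0, "rx": 0, "ry": 0, "rz": 0, "claw": 0.2}, {"dx": 0, "dy": 0, "dz": 0, "rx": 0, "ry": 0, "rz": 0, "claw": 0.2}]'

```text
time_s: 8.7
ee_pos: [0.6308, -0.1601, 0.0557]
eef_rot: [3.142, -0.0, 1.571]
force: [-0.0, -0.4, 0.6]
grip_width: 0.0749
grip_force: 0.0
```

Request:
step_arm --plan '[{"dx": 0, "dy": 0, "dz": -0.1, "rx": 0, "ry": 0, "rz": 0, "claw": 0.2}, {"dx": 0, "dy": 0, "dz": -0.2, "rx": 0, "ry": 0, "rz": 0, "claw": 0.2}, {"dx": 0, "dy": 0, "dz": -0.4, "rx": 0, "ry": 0, "rz": 0, "claw": 0.2}, {"dx": 0, "dy": 0, "dz": -0.4, "rx": 0, "ry": 0, "rz": 0, "claw": 0.2}, {"dx": 0, "dy": 0, "dz": -0.3, "rx": 0, "ry": 0, "rz": 0, "claw": 0.2}, {"dx": 0, "dy": 0, "dz": 0, "rx": 0, "ry": 0, "rz": 0, "claw": 0.2}]'

```text
time_s: 9.3
ee_pos: [0.6321, -0.1604, 0.2015]
eef_rot: [3.134, 0.002, 1.571]
force: [-0.4, 0.2, -0.5]
grip_width: 0.0749
grip_force: 0.0
```

```bash
cat >> h.py <<'E'
from scipy.optimize import least_squares
HB={"tallest":(.1,.071,.04),"second":(.085,.059,.036),"third":(.07,.047,.032),"small":(.055,.035,.028)}
def head(W,n,g,base=0.):
    H,hb,D=HB[n];q=W[(np.hypot(W[...,0]-g[0],W[...,1]-g[1])<.025)&(W[...,2]>base+hb+.006)&(W[...,2]<base+H+.01)]
    if len(q)<30: return None
    return least_squares(lambda s:np.linalg.norm(q-s[:3],axis=1)-s[3],[g[0],g[1],base+H-.015,.013],loss="soft_l1",f_scale=.001).x.round(4)
E
python3 - <<'E'
from h import *
o,p,W=wrist();print(o["ee_pos"],o["time_s"])
s=viewer.camera("side");t=viewer.camera("top")
for nm,w in [("w",W),("s",world(s)),("t",world(t))]:
    print(nm,head(w,"tallest",(.6305,-.159),.015),head(w,"second",(.4646,.066)))
cv2.imwrite("pics/s3.png",s["img"][150:450,150:550,::-1])
E
```

```text
[ 0.63214935 -0.16044963  0.20154989] 9.3
w [ 0.63   -0.1601  0.0986  0.0158] None
s [ 0.63   -0.1595  0.0996  0.0155] [0.4638 0.0646 0.0708 0.014 ]
t None [0.465  0.0669 0.0724 0.0138]
```

View pics/s3.png

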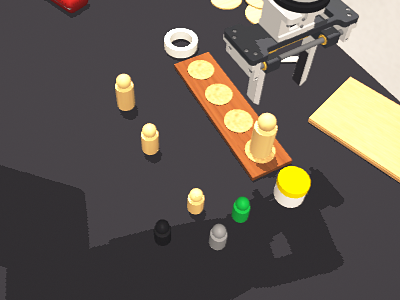

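The tallest stands upright on the end disc by the jar, crop (262,140). Now the second tallest.

Request:
step_arm --plan '[{"dx": 0.32, "dy": -0.237, "dz": 0, "rx": 0, "ry": 0, "rz": 0, "claw": 0.2}, {"dx": 0.32, "dy": -0.237, "dz": 0, "rx": 0, "ry": 0, "rz": 0, "claw": 0.2}, {"dx": 0.32, "dy": -0.237, "dz": 0, "rx": 0, "ry": 0, "rz": 0, "claw": 0.2}, {"dx": 0.32, "dy": -0.237, "dz": 0, "rx": 0, "ry": 0, "rz": 0, "claw": 0.2}, {"dx": 0.32, "dy": -0.237, "dz": 0, "rx": 0, "ry": 0, "rz": 0, "claw": 0.2}, {"dx": 0.32, "dy": -0.237, "dz": 0, "rx": 0, "ry": 0, "rz": 0, "claw": 0.2}, {"dx": 0.33, "dy": -0.237, "dz": 0, "rx": 0, "ry": 0, "rz": 0, "claw": 0.2}, {"dx": 0, "dy": 0, "dz": 0, "rx": 0, "ry": 0, "rz": 0, "claw": 0.2}, {"dx": 0, "dy": 0, "dz": 0, "rx": 0, "ry": 0, "rz": 0, "claw": 0.2}, {"dx": 0, "dy": 0, "dz": 0, "rx": 0, "ry": 0, "rz": 0, "claw": 0.2}]'

```text
time_s: 10.45
ee_pos: [0.4652, 0.0644, 0.1951]
eef_rot: [-3.141, 0.0, 1.57]
force: [-0.1, -0.2, 1.1]
grip_width: 0.0751
grip_force: 0.0
```

```bash
python3 - <<'E'
from h import *
o,p,W=wrist();print(o["ee_pos"],o["eef_rot"],o["time_s"],head(W,"second",(.4643,.065)))
E
```

```text
[0.46516632 0.06436475 0.19511095] [-3.14068532e+00  2.05158847e-04  1.57008131e+00] 10.45 [0.4639 0.0643 0.0703 0.0141]
```

Aligned to within a millimetre. Descending 160 mm and gripping.

Request:
step_arm --plan '[{"dx": 0.003, "dy": -0.01, "dz": 0.3, "rx": 0, "ry": 0, "rz": 0, "claw": 0.2}, {"dx": 0, "dy": 0, "dz": 0.3, "rx": 0, "ry": 0, "rz": 0, "claw": 0.2}, {"dx": 0, "dy": 0, "dz": 0.3, "rx": 0, "ry": 0, "rz": 0, "claw": 0.2}, {"dx": 0, "dy": 0, "dz": 0.3, "rx": 0, "ry": 0, "rz": 0, "claw": 0.2}, {"dx": 0, "dy": 0, "dz": 0.25, "rx": 0, "ry": 0, "rz": 0, "claw": 0.2}, {"dx": 0, "dy": 0, "dz": 0.15, "rx": 0, "ry": 0, "rz": 0, "claw": 0.2}, {"dx": 0, "dy": 0, "dz": 0, "rx": 0, "ry": 0, "rz": 0, "claw": 0.2}, {"dx": 0, "dy": 0, "dz": 0, "rx": 0, "ry": 0, "rz": 0, "claw": 0.5}, {"dx": 0, "dy": 0, "dz": 0, "rx": 0, "ry": 0, "rz": 0, "claw": 0.55}, {"dx": 0, "dy": 0, "dz": 0, "rx": 0, "ry": 0, "rz": 0, "claw": 0.6}]'

```text
time_s: 11.5
ee_pos: [0.4644, 0.0652, 0.0365]
eef_rot: [3.14, -0.0, 1.57]
force: [-1.3, 0.0, -0.1]
grip_width: 0.0542
grip_force: 0.0
```

Request:
step_arm --plan '[{"dx": 0, "dy": 0, "dz": 0, "rx": 0, "ry": 0, "rz": 0, "claw": 1}, {"dx": 0, "dy": 0, "dz": 0, "rx": 0, "ry": 0, "rz": 0, "claw": 1}, {"dx": 0, "dy": 0, "dz": 0, "rx": 0, "ry": 0, "rz": 0, "claw": 1}, {"dx": 0, "dy": 0, "dz": 0, "rx": 0, "ry": 0, "rz": 0, "claw": 1}]'

```text
time_s: 11.9
ee_pos: [0.464, 0.0653, 0.0359]
eef_rot: [3.141, -0.0, 1.571]
force: [-0.1, 0.2, 3.6]
grip_width: 0.0358
grip_force: 12.0
```

Request:
step_arm --plan '[{"dx": 0, "dy": 0, "dz": -0.1, "rx": 0, "ry": 0, "rz": 0, "claw": 1}, {"dx": 0, "dy": 0, "dz": -0.3, "rx": 0, "ry": 0, "rz": 0, "claw": 1}, {"dx": 0, "dy": 0, "dz": -0.4, "rx": 0, "ry": 0, "rz": 0, "claw": 1}, {"dx": 0, "dy": 0, "dz": -0.4, "rx": 0, "ry": 0, "rz": 0, "claw": 1}, {"dx": 0, "dy": 0, "dz": -0.3, "rx": 0, "ry": 0, "rz": 0, "claw": 1}, {"dx": 0, "dy": 0, "dz": 0, "rx": 0, "ry": 0, "rz": 0, "claw": 1}]'

```text
time_s: 12.5
ee_pos: [0.4653, 0.0654, 0.19]
eef_rot: [3.135, -0.0, 1.571]
force: [0.4, -0.2, -0.9]
grip_width: 0.0357
grip_force: 12.0
```

Request:
step_arm --plan '[{"dx": -0.15, "dy": 0.16, "dz": 0, "rx": 0, "ry": 0, "rz": 0, "claw": 1}, {"dx": -0.24, "dy": 0.27, "dz": 0, "rx": 0, "ry": 0, "rz": 0, "claw": 1}, {"dx": -0.24, "dy": 0.27, "dz": 0, "rx": 0, "ry": 0, "rz": 0, "claw": 1}, {"dx": -0.24, "dy": 0.27, "dz": 0, "rx": 0, "ry": 0, "rz": 0, "claw": 1}, {"dx": -0.24, "dy": 0.27, "dz": 0, "rx": 0, "ry": 0, "rz": 0, "claw": 1}, {"dx": -0.24, "dy": 0.27, "dz": 0, "rx": 0, "ry": 0, "rz": 0, "claw": 1}, {"dx": -0.15, "dy": 0.17, "dz": 0, "rx": 0, "ry": 0, "rz": 0, "claw": 1}, {"dx": 0, "dy": 0, "dz": 0, "rx": 0, "ry": 0, "rz": 0, "claw": 1}, {"dx": 0, "dy": 0, "dz": 0, "rx": 0, "ry": 0, "rz": 0, "claw": 1}, {"dx": 0, "dy": 0, "dz": 0, "rx": 0, "ry": 0, "rz": 0, "claw": 1}]'

```text
time_s: 13.5
ee_pos: [0.6312, -0.084, 0.1854]
eef_rot: [-3.141, -0.0, 1.571]
force: [0.0, -0.2, 0.5]
grip_width: 0.0359
grip_force: 12.0
```

Request:
step_arm --plan '[{"dx": -0.005, "dy": 0.012, "dz": 0.2, "rx": 0, "ry": 0, "rz": 0, "claw": 1}, {"dx": 0, "dy": 0, "dz": 0.3, "rx": 0, "ry": 0, "rz": 0, "claw": 1}, {"dx": 0, "dy": 0, "dz": 0.3, "rx": 0, "ry": 0, "rz": 0, "claw": 1}, {"dx": 0, "dy": 0, "dz": 0.25, "rx": 0, "ry": 0, "rz": 0, "claw": 1}, {"dx": 0, "dy": 0, "dz": 0.15, "rx": 0, "ry": 0, "rz": 0, "claw": 1}, {"dx": 0, "dy": 0, "dz": 0.08, "rx": 0, "ry": 0, "rz": 0, "claw": 1}, {"dx": 0, "dy": 0, "dz": 0.03, "rx": 0, "ry": 0, "rz": 0, "claw": 1}, {"dx": 0, "dy": 0, "dz": 0, "rx": 0, "ry": 0, "rz": 0, "claw": 1}, {"dx": 0, "dy": 0, "dz": 0, "rx": 0, "ry": 0, "rz": 0, "claw": 1}, {"dx": 0, "dy": 0, "dz": 0, "rx": 0, "ry": 0, "rz": 0, "claw": 1}]'

```text
time_s: 14.5
ee_pos: [0.6334, -0.0853, 0.0555]
eef_rot: [3.14, 0.0, 1.571]
force: [-0.1, 0.4, -1.0]
grip_width: 0.0357
grip_force: 12.0
```

Request:
step_arm --plan '[{"dx": 0, "dy": 0, "dz": 0.015, "rx": 0, "ry": 0, "rz": 0, "claw": 1}, {"dx": 0, "dy": 0, "dz": 0, "rx": 0, "ry": 0, "rz": 0, "claw": 1}, {"dx": 0, "dy": 0, "dz": 0, "rx": 0, "ry": 0, "rz": 0, "claw": 1}]'

```text
time_s: 14.8
ee_pos: [0.6331, -0.0853, 0.0532]
eef_rot: [-3.142, 0.0, 1.571]
force: [-0.3, 0.1, -1.0]
grip_width: 0.0357
grip_force: 12.0
```

Request:
step_arm --plan '[{"dx": 0, "dy": 0, "dz": 0.015, "rx": 0, "ry": 0, "rz": 0, "claw": 1}, {"dx": 0, "dy": 0, "dz": 0, "rx": 0, "ry": 0, "rz": 0, "claw": 1}, {"dx": 0, "dy": 0, "dz": 0, "rx": 0, "ry": 0, "rz": 0, "claw": 1}]'

```text
time_s: 15.1
ee_pos: [0.633, -0.0853, 0.0516]
eef_rot: [-3.141, -0.0, 1.571]
force: [0.2, 0.3, -0.6]
grip_width: 0.0355
grip_force: 12.0
```

Request:
step_arm --plan '[{"dx": 0, "dy": 0, "dz": 0.007, "rx": 0, "ry": 0, "rz": 0, "claw": 1}, {"dx": 0, "dy": 0, "dz": 0, "rx": 0, "ry": 0, "rz": 0, "claw": 1}, {"dx": 0, "dy": 0, "dz": 0, "rx": 0, "ry": 0, "rz": 0, "claw": 0.55}, {"dx": 0, "dy": 0, "dz": 0, "rx": 0, "ry": 0, "rz": 0, "claw": 0.45}, {"dx": 0, "dy": 0, "dz": 0, "rx": 0, "ry": 0, "rz": 0, "claw": 0.2}, {"dx": 0, "dy": 0, "dz": 0, "rx": 0, "ry": 0, "rz": 0, "claw": 0.2}, {"dx": 0, "dy": 0, "dz": 0, "rx": 0, "ry": 0, "rz": 0, "claw": 0.2}, {"dx": 0, "dy": 0, "dz": 0, "rx": 0, "ry": 0, "rz": 0, "claw": 0.2}]'

```text
time_s: 15.9
ee_pos: [0.6331, -0.0853, 0.051]
eef_rot: [3.142, 0.0, 1.571]
force: [0.1, -0.6, -0.0]
grip_width: 0.0751
grip_force: 0.0
```

Request:
step_arm --plan '[{"dx": 0, "dy": 0, "dz": -0.1, "rx": 0, "ry": 0, "rz": 0, "claw": 0.2}, {"dx": 0, "dy": 0, "dz": -0.2, "rx": 0, "ry": 0, "rz": 0, "claw": 0.2}, {"dx": 0, "dy": 0, "dz": -0.4, "rx": 0, "ry": 0, "rz": 0, "claw": 0.2}, {"dx": 0, "dy": 0, "dz": -0.4, "rx": 0, "ry": 0, "rz": 0, "claw": 0.2}, {"dx": 0, "dy": 0, "dz": -0.3, "rx": 0, "ry": 0, "rz": 0, "claw": 0.2}, {"dx": 0, "dy": 0, "dz": 0, "rx": 0, "ry": 0, "rz": 0, "claw": 0.2}]'

```text
time_s: 16.5
ee_pos: [0.6345, -0.0855, 0.1968]
eef_rot: [3.134, 0.002, 1.571]
force: [-0.6, -0.3, -0.3]
grip_width: 0.0751
grip_force: 0.0
```

Request:
step_arm --plan '[{"dx": 0.066, "dy": -0.346, "dz": 0, "rx": 0, "ry": 0, "rz": 0, "claw": 0.2}, {"dx": 0.066, "dy": -0.346, "dz": 0, "rx": 0, "ry": 0, "rz": 0, "claw": 0.2}, {"dx": 0.066, "dy": -0.346, "dz": 0, "rx": 0, "ry": 0, "rz": 0, "claw": 0.2}, {"dx": 0.066, "dy": -0.346, "dz": 0, "rx": 0, "ry": 0, "rz": 0, "claw": 0.2}, {"dx": 0.066, "dy": -0.346, "dz": 0, "rx": 0, "ry": 0, "rz": 0, "claw": 0.2}, {"dx": 0, "dy": 0, "dz": 0, "rx": 0, "ry": 0, "rz": 0, "claw": 0.2}, {"dx": 0, "dy": 0, "dz": 0, "rx": 0, "ry": 0, "rz": 0, "claw": 0.2}, {"dx": 0, "dy": 0, "dz": 0, "rx": 0, "ry": 0, "rz": 0, "claw": 0.2}]'

```text
time_s: 17.3
ee_pos: [0.4607, -0.0524, 0.191]
eef_rot: [3.141, 0.0, 1.571]
force: [-0.1, -0.0, -0.4]
grip_width: 0.075
grip_force: 0.0
```

```bash
python3 - <<'E'
from h import *
o,p,W=wrist();print(o["ee_pos"],o["eef_rot"],o["time_s"],head(W,"third",(.46,-.052)))
s=viewer.camera("side");w=world(s);print(head(w,"tallest",(.6305,-.159),.015),head(w,"second",(.633,-.085),.015))
E
```

```text
[ 0.46071875 -0.05238695  0.1910018 ] [3.14129159e+00 9.09119092e-05 1.57058651e+00] 17.3 [ 0.4593 -0.0533  0.0569  0.0125]
[ 0.6298 -0.1598  0.0998  0.0155] [ 0.6324 -0.086   0.0863  0.014 ]
```

Both placed dolls read as upright. Now picking the third, down 160 mm to about 0.031.

Request:
step_arm --plan '[{"dx": -0.003, "dy": -0.01, "dz": 0.3, "rx": 0, "ry": 0, "rz": 0, "claw": 0.2}, {"dx": 0, "dy": 0, "dz": 0.3, "rx": 0, "ry": 0, "rz": 0, "claw": 0.2}, {"dx": 0, "dy": 0, "dz": 0.3, "rx": 0, "ry": 0, "rz": 0, "claw": 0.2}, {"dx": 0, "dy": 0, "dz": 0.3, "rx": 0, "ry": 0, "rz": 0, "claw": 0.2}, {"dx": 0, "dy": 0, "dz": 0.25, "rx": 0, "ry": 0, "rz": 0, "claw": 0.2}, {"dx": 0, "dy": 0, "dz": 0.15, "rx": 0, "ry": 0, "rz": 0, "claw": 0.2}, {"dx": 0, "dy": 0, "dz": 0, "rx": 0, "ry": 0, "rz": 0, "claw": 0.2}, {"dx": 0, "dy": 0, "dz": 0, "rx": 0, "ry": 0, "rz": 0, "claw": 0.5}, {"dx": 0, "dy": 0, "dz": 0, "rx": 0, "ry": 0, "rz": 0, "claw": 0.6}, {"dx": 0, "dy": 0, "dz": 0, "rx": 0, "ry": 0, "rz": 0, "claw": 0.65}]'

```text
time_s: 18.4
ee_pos: [0.4596, -0.0526, 0.0318]
eef_rot: [3.14, 0.0, 1.571]
force: [0.3, -0.7, -0.1]
grip_width: 0.0546
grip_force: 0.0
```

Request:
step_arm --plan '[{"dx": 0, "dy": 0, "dz": 0, "rx": 0, "ry": 0, "rz": 0, "claw": 1}, {"dx": 0, "dy": 0, "dz": 0, "rx": 0, "ry": 0, "rz": 0, "claw": 1}, {"dx": 0, "dy": 0, "dz": 0, "rx": 0, "ry": 0, "rz": 0, "claw": 1}, {"dx": 0, "dy": 0, "dz": 0, "rx": 0, "ry": 0, "rz": 0, "claw": 1}, {"dx": 0, "dy": 0, "dz": 0, "rx": 0, "ry": 0, "rz": 0, "claw": 1}]'

```text
time_s: 18.9
ee_pos: [0.4592, -0.0525, 0.0311]
eef_rot: [3.141, 0.0, 1.571]
force: [-1.1, -0.4, 5.2]
grip_width: 0.0318
grip_force: 12.0
```

Request:
step_arm --plan '[{"dx": 0, "dy": 0, "dz": -0.1, "rx": 0, "ry": 0, "rz": 0, "claw": 1}, {"dx": 0, "dy": 0, "dz": -0.3, "rx": 0, "ry": 0, "rz": 0, "claw": 1}, {"dx": 0, "dy": 0, "dz": -0.4, "rx": 0, "ry": 0, "rz": 0, "claw": 1}, {"dx": 0, "dy": 0, "dz": -0.4, "rx": 0, "ry": 0, "rz": 0, "claw": 1}, {"dx": 0, "dy": 0, "dz": -0.3, "rx": 0, "ry": 0, "rz": 0, "claw": 1}, {"dx": 0, "dy": 0, "dz": 0, "rx": 0, "ry": 0, "rz": 0, "claw": 1}]'

```text
time_s: 19.5
ee_pos: [0.4604, -0.0528, 0.1853]
eef_rot: [3.135, 0.001, 1.571]
force: [0.0, -0.4, -0.1]
grip_width: 0.0314
grip_force: 12.0
```

Request:
step_arm --plan '[{"dx": 0.04, "dy": 0.158, "dz": 0, "rx": 0, "ry": 0, "rz": 0, "claw": 1}, {"dx": 0.07, "dy": 0.29, "dz": 0, "rx": 0, "ry": 0, "rz": 0, "claw": 1}, {"dx": 0.07, "dy": 0.29, "dz": 0, "rx": 0, "ry": 0, "rz": 0, "claw": 1}, {"dx": 0.07, "dy": 0.29, "dz": 0, "rx": 0, "ry": 0, "rz": 0, "claw": 1}, {"dx": 0.07, "dy": 0.29, "dz": 0, "rx": 0, "ry": 0, "rz": 0, "claw": 1}, {"dx": 0.07, "dy": 0.29, "dz": 0, "rx": 0, "ry": 0, "rz": 0, "claw": 1}, {"dx": 0.038, "dy": 0.15, "dz": 0, "rx": 0, "ry": 0, "rz": 0, "claw": 1}, {"dx": 0, "dy": 0, "dz": 0, "rx": 0, "ry": 0, "rz": 0, "claw": 1}, {"dx": 0, "dy": 0, "dz": 0, "rx": 0, "ry": 0, "rz": 0, "claw": 1}, {"dx": 0, "dy": 0, "dz": 0, "rx": 0, "ry": 0, "rz": 0, "claw": 1}]'

```text
time_s: 20.5
ee_pos: [0.6341, -0.01, 0.1809]
eef_rot: [-3.141, 0.0, 1.57]
force: [0.3, 0.8, -0.6]
grip_width: 0.0313
grip_force: 12.0
```

Request:
step_arm --plan '[{"dx": 0, "dy": 0, "dz": 0.2, "rx": 0, "ry": 0, "rz": 0, "claw": 1}, {"dx": 0, "dy": 0, "dz": 0.3, "rx": 0, "ry": 0, "rz": 0, "claw": 1}, {"dx": 0, "dy": 0, "dz": 0.3, "rx": 0, "ry": 0, "rz": 0, "claw": 1}, {"dx": 0, "dy": 0, "dz": 0.25, "rx": 0, "ry": 0, "rz": 0, "claw": 1}, {"dx": 0, "dy": 0, "dz": 0.15, "rx": 0, "ry": 0, "rz": 0, "claw": 1}, {"dx": 0, "dy": 0, "dz": 0.08, "rx": 0, "ry": 0, "rz": 0, "claw": 1}, {"dx": 0, "dy": 0, "dz": 0.03, "rx": 0, "ry": 0, "rz": 0, "claw": 1}, {"dx": 0, "dy": 0, "dz": 0.02, "rx": 0, "ry": 0, "rz": 0, "claw": 1}, {"dx": 0, "dy": 0, "dz": 0, "rx": 0, "ry": 0, "rz": 0, "claw": 1}, {"dx": 0, "dy": 0, "dz": 0, "rx": 0, "ry": 0, "rz": 0, "claw": 1}]'

```text
time_s: 21.5
ee_pos: [0.6352, -0.0098, 0.0487]
eef_rot: [3.14, 0.0, 1.571]
force: [1.2, -0.5, 0.2]
grip_width: 0.0314
grip_force: 12.0
```

Request:
step_arm --plan '[{"dx": 0, "dy": 0, "dz": 0.01, "rx": 0, "ry": 0, "rz": 0, "claw": 1}, {"dx": 0, "dy": 0, "dz": 0, "rx": 0, "ry": 0, "rz": 0, "claw": 1}, {"dx": 0, "dy": 0, "dz": 0, "rx": 0, "ry": 0, "rz": 0, "claw": 1}, {"dx": 0, "dy": 0, "dz": 0, "rx": 0, "ry": 0, "rz": 0, "claw": 1}]'

```text
time_s: 21.9
ee_pos: [0.6349, -0.0098, 0.047]
eef_rot: [3.142, 0.0, 1.571]
force: [0.4, -0.5, -0.1]
grip_width: 0.0316
grip_force: 12.0
```

Request:
step_arm --plan '[{"dx": 0, "dy": 0, "dz": 0.007, "rx": 0, "ry": 0, "rz": 0, "claw": 1}, {"dx": 0, "dy": 0, "dz": 0, "rx": 0, "ry": 0, "rz": 0, "claw": 1}, {"dx": 0, "dy": 0, "dz": 0, "rx": 0, "ry": 0, "rz": 0, "claw": 0.6}, {"dx": 0, "dy": 0, "dz": 0, "rx": 0, "ry": 0, "rz": 0, "claw": 0.5}, {"dx": 0, "dy": 0, "dz": 0, "rx": 0, "ry": 0, "rz": 0, "claw": 0.3}, {"dx": 0, "dy": 0, "dz": 0, "rx": 0, "ry": 0, "rz": 0, "claw": 0.3}, {"dx": 0, "dy": 0, "dz": 0, "rx": 0, "ry": 0, "rz": 0, "claw": 0.3}, {"dx": 0, "dy": 0, "dz": 0, "rx": 0, "ry": 0, "rz": 0, "claw": 0.3}]'

```text
time_s: 22.7
ee_pos: [0.6349, -0.0097, 0.0463]
eef_rot: [3.142, 0.0, 1.571]
force: [-0.2, 0.2, 0.5]
grip_width: 0.0656
grip_force: 0.0
```

Request:
step_arm --plan '[{"dx": 0, "dy": 0, "dz": -0.1, "rx": 0, "ry": 0, "rz": 0, "claw": 0.3}, {"dx": 0, "dy": 0, "dz": -0.2, "rx": 0, "ry": 0, "rz": 0, "claw": 0.3}, {"dx": 0, "dy": 0, "dz": -0.4, "rx": 0, "ry": 0, "rz": 0, "claw": 0.3}, {"dx": 0, "dy": 0, "dz": -0.4, "rx": 0, "ry": 0, "rz": 0, "claw": 0.3}, {"dx": 0, "dy": 0, "dz": -0.3, "rx": 0, "ry": 0, "rz": 0, "claw": 0.3}, {"dx": 0, "dy": 0, "dz": 0, "rx": 0, "ry": 0, "rz": 0, "claw": 0.3}]'

```text
time_s: 23.3
ee_pos: [0.6364, -0.0098, 0.192]
eef_rot: [3.133, 0.001, 1.571]
force: [-0.2, 0.1, 0.2]
grip_width: 0.0661
grip_force: 0.0
```

Request:
step_arm --plan '[{"dx": -0.266, "dy": -0.2306, "dz": 0, "rx": 0, "ry": 0, "rz": 0, "claw": 0.3}, {"dx": -0.266, "dy": -0.2306, "dz": 0, "rx": 0, "ry": 0, "rz": 0, "claw": 0.3}, {"dx": -0.266, "dy": -0.2306, "dz": 0, "rx": 0, "ry": 0, "rz": 0, "claw": 0.3}, {"dx": -0.266, "dy": -0.2306, "dz": 0, "rx": 0, "ry": 0, "rz": 0, "claw": 0.3}, {"dx": -0.266, "dy": -0.2306, "dz": 0, "rx": 0, "ry": 0, "rz": 0, "claw": 0.3}, {"dx": -0.266, "dy": -0.2306, "dz": 0, "rx": 0, "ry": 0, "rz": 0, "claw": 0.3}, {"dx": -0.266, "dy": -0.2306, "dz": 0, "rx": 0, "ry": 0, "rz": 0, "claw": 0.3}, {"dx": 0, "dy": 0, "dz": 0, "rx": 0, "ry": 0, "rz": 0, "claw": 0.3}, {"dx": 0, "dy": 0, "dz": 0, "rx": 0, "ry": 0, "rz": 0, "claw": 0.3}, {"dx": 0, "dy": 0, "dz": 0, "rx": 0, "ry": 0, "rz": 0, "claw": 0.3}]'

```text
time_s: 24.3
ee_pos: [0.4739, -0.1953, 0.1862]
eef_rot: [-3.142, -0.0, 1.571]
force: [0.6, 0.6, 0.3]
grip_width: 0.0657
grip_force: 0.0
```

```bash
python3 - <<'E'
from h import *
o,p,W=wrist();print(o["ee_pos"],o["eef_rot"],o["time_s"],head(W,"small",(.473,-.196)));cv2.imwrite("pics/w4.png",p["img"][:,:,::-1])
s=viewer.camera("side");w=world(s);print(head(w,"third",(.635,-.01),.015))
E
```

```text
[ 0.4738627  -0.19534141  0.18617416] [-3.14159120e+00 -1.49105744e-04  1.57116280e+00] 24.3 [ 0.4724 -0.1972  0.0434  0.011 ]
None
```

View pics/w4.png

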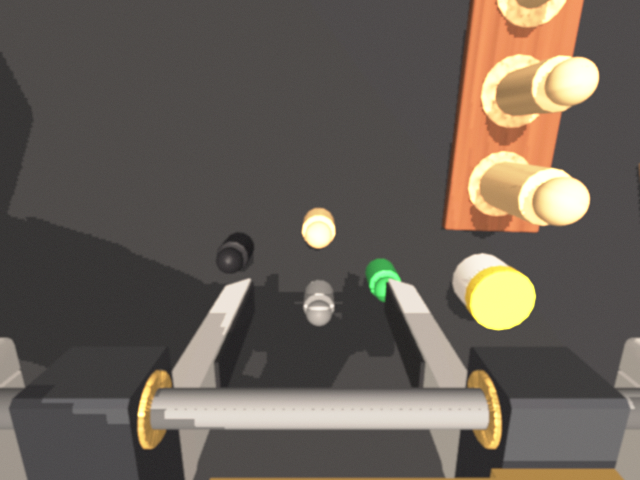

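The smallest is at (318,228), between the jaws and clear of the black (235,255), grey (319,300) and green (382,278) look-alikes. Descending.

Request:
step_arm --plan '[{"dx": -0.01, "dy": -0.008, "dz": 0.3, "rx": 0, "ry": 0, "rz": 0, "claw": 0.3}, {"dx": 0, "dy": 0, "dz": 0.3, "rx": 0, "ry": 0, "rz": 0, "claw": 0.3}, {"dx": 0, "dy": 0, "dz": 0.3, "rx": 0, "ry": 0, "rz": 0, "claw": 0.3}, {"dx": 0, "dy": 0, "dz": 0.3, "rx": 0, "ry": 0, "rz": 0, "claw": 0.3}, {"dx": 0, "dy": 0, "dz": 0.25, "rx": 0, "ry": 0, "rz": 0, "claw": 0.3}, {"dx": 0, "dy": 0, "dz": 0.15, "rx": 0, "ry": 0, "rz": 0, "claw": 0.3}, {"dx": 0, "dy": 0, "dz": 0, "rx": 0, "ry": 0, "rz": 0, "claw": 0.3}, {"dx": 0, "dy": 0, "dz": 0, "rx": 0, "ry": 0, "rz": 0, "claw": 0.55}, {"dx": 0, "dy": 0, "dz": 0, "rx": 0, "ry": 0, "rz": 0, "claw": 0.6}, {"dx": 0, "dy": 0, "dz": 0, "rx": 0, "ry": 0, "rz": 0, "claw": 0.65}]'

```text
time_s: 25.4
ee_pos: [0.4731, -0.197, 0.0272]
eef_rot: [3.14, 0.001, 1.571]
force: [0.5, 0.1, 0.6]
grip_width: 0.0449
grip_force: 0.0
```

Request:
step_arm --plan '[{"dx": 0, "dy": 0, "dz": 0, "rx": 0, "ry": 0, "rz": 0, "claw": 1}, {"dx": 0, "dy": 0, "dz": 0, "rx": 0, "ry": 0, "rz": 0, "claw": 1}, {"dx": 0, "dy": 0, "dz": 0, "rx": 0, "ry": 0, "rz": 0, "claw": 1}, {"dx": 0, "dy": 0, "dz": 0, "rx": 0, "ry": 0, "rz": 0, "claw": 1}, {"dx": 0, "dy": 0, "dz": 0, "rx": 0, "ry": 0, "rz": 0, "claw": 1}]'

```text
time_s: 25.9
ee_pos: [0.4728, -0.197, 0.0265]
eef_rot: [3.141, 0.0, 1.571]
force: [-1.7, 0.6, 6.0]
grip_width: 0.0279
grip_force: 12.0
```

Request:
step_arm --plan '[{"dx": 0, "dy": 0, "dz": -0.1, "rx": 0, "ry": 0, "rz": 0, "claw": 1}, {"dx": 0, "dy": 0, "dz": -0.3, "rx": 0, "ry": 0, "rz": 0, "claw": 1}, {"dx": 0, "dy": 0, "dz": -0.4, "rx": 0, "ry": 0, "rz": 0, "claw": 1}, {"dx": 0, "dy": 0, "dz": -0.4, "rx": 0, "ry": 0, "rz": 0, "claw": 1}, {"dx": 0, "dy": 0, "dz": -0.3, "rx": 0, "ry": 0, "rz": 0, "claw": 1}, {"dx": 0, "dy": 0, "dz": 0, "rx": 0, "ry": 0, "rz": 0, "claw": 1}]'

```text
time_s: 26.5
ee_pos: [0.4739, -0.1976, 0.1808]
eef_rot: [3.135, 0.003, 1.571]
force: [0.5, -0.4, -0.6]
grip_width: 0.0273
grip_force: 12.0
```

Request:
step_arm --plan '[{"dx": 0.16, "dy": 0.1, "dz": 0, "rx": 0, "ry": 0, "rz": 0, "claw": 1}, {"dx": 0.32, "dy": 0.2, "dz": 0, "rx": 0, "ry": 0, "rz": 0, "claw": 1}, {"dx": 0.32, "dy": 0.2, "dz": 0, "rx": 0, "ry": 0, "rz": 0, "claw": 1}, {"dx": 0.32, "dy": 0.2, "dz": 0, "rx": 0, "ry": 0, "rz": 0, "claw": 1}, {"dx": 0.32, "dy": 0.2, "dz": 0, "rx": 0, "ry": 0, "rz": 0, "claw": 1}, {"dx": 0.32, "dy": 0.2, "dz": 0, "rx": 0, "ry": 0, "rz": 0, "claw": 1}, {"dx": 0.32, "dy": 0.2, "dz": 0, "rx": 0, "ry": 0, "rz": 0, "claw": 1}, {"dx": 0.32, "dy": 0.2, "dz": 0, "rx": 0, "ry": 0, "rz": 0, "claw": 1}, {"dx": 0.22, "dy": 0.15, "dz": 0, "rx": 0, "ry": 0, "rz": 0, "claw": 1}, {"dx": 0, "dy": 0, "dz": 0, "rx": 0, "ry": 0, "rz": 0, "claw": 1}]'

```text
time_s: 27.5
ee_pos: [0.6381, 0.0677, 0.1749]
eef_rot: [-3.14, -0.0, 1.573]
force: [-0.6, -0.4, -0.2]
grip_width: 0.0275
grip_force: 12.0
```

Request:
step_arm --plan '[{"dx": 0, "dy": 0, "dz": 0, "rx": 0, "ry": 0, "rz": 0, "claw": 1}, {"dx": 0, "dy": 0, "dz": 0, "rx": 0, "ry": 0, "rz": 0, "claw": 1}, {"dx": 0, "dy": 0, "dz": 0, "rx": 0, "ry": 0, "rz": 0, "claw": 1}]'

```text
time_s: 27.8
ee_pos: [0.6374, 0.0641, 0.1764]
eef_rot: [-3.142, 0.0, 1.57]
force: [-0.0, -0.2, 0.3]
grip_width: 0.0276
grip_force: 12.0
```

```bash
python3 - <<'E'
from h import *
s=viewer.camera("side");w=world(s);t=viewer.camera("top");v=world(t)
o=telemetry.get_obs();print(o["ee_pos"],o["time_s"])
for n,g in [("third",(.635,-.01)),("second",(.633,-.085)),("tallest",(.63,-.16))]: print(n,head(w,n,g,.015),head(v,n,g,.015))
# visible pad a in side view
g=s["img"][...,1].astype(int)
m=(g>.62*s["img"][...,0])&(g>120)&(abs(w[...,0]-.638)<.035)&(abs(w[...,1]-.063)<.04)&(w[...,2]<.025)&(w[...,2]>.008)
e=w[m][:,:2];print(len(e),np.percentile(e,[2,98],axis=0).mean(0),np.percentile(e,[2,98],axis=0))
E
```

```text
[0.63751258 0.06434875 0.17643393] 27.9
third [ 0.6342 -0.0102  0.0729  0.0123] [ 0.6353 -0.0075  0.0739  0.0124]
second [ 0.6325 -0.0858  0.0863  0.014 ] [ 0.6337 -0.083   0.0878  0.0138]
tallest [ 0.6301 -0.1595  0.0996  0.0156] [ 0.6315 -0.157   0.1003  0.0157]
410 [0.63837873 0.06516668] [[0.6130994  0.03958905]
 [0.66365806 0.0907443 ]]
```

Request:
step_arm --plan '[{"dx": 0.007, "dy": 0.012, "dz": 0.2, "rx": 0, "ry": 0, "rz": 0, "claw": 1}, {"dx": 0, "dy": 0, "dz": 0.3, "rx": 0, "ry": 0, "rz": 0, "claw": 1}, {"dx": 0, "dy": 0, "dz": 0.3, "rx": 0, "ry": 0, "rz": 0, "claw": 1}, {"dx": 0, "dy": 0, "dz": 0.25, "rx": 0, "ry": 0, "rz": 0, "claw": 1}, {"dx": 0, "dy": 0, "dz": 0.15, "rx": 0, "ry": 0, "rz": 0, "claw": 1}, {"dx": 0, "dy": 0, "dz": 0.08, "rx": 0, "ry": 0, "rz": 0, "claw": 1}, {"dx": 0, "dy": 0, "dz": 0.03, "rx": 0, "ry": 0, "rz": 0, "claw": 1}, {"dx": 0, "dy": 0, "dz": 0.02, "rx": 0, "ry": 0, "rz": 0, "claw": 1}, {"dx": 0, "dy": 0, "dz": 0, "rx": 0, "ry": 0, "rz": 0, "claw": 1}, {"dx": 0, "dy": 0, "dz": 0, "rx": 0, "ry": 0, "rz": 0, "claw": 1}]'

```text
time_s: 28.9
ee_pos: [0.6392, 0.0658, 0.0441]
eef_rot: [3.14, -0.0, 1.571]
force: [0.3, 0.6, -0.1]
grip_width: 0.0278
grip_force: 12.0
```

Request:
step_arm --plan '[{"dx": 0, "dy": 0, "dz": 0.01, "rx": 0, "ry": 0, "rz": 0, "claw": 1}, {"dx": 0, "dy": 0, "dz": 0, "rx": 0, "ry": 0, "rz": 0, "claw": 1}, {"dx": 0, "dy": 0, "dz": 0, "rx": 0, "ry": 0, "rz": 0, "claw": 1}, {"dx": 0, "dy": 0, "dz": 0, "rx": 0, "ry": 0, "rz": 0, "claw": 1}]'

```text
time_s: 29.3
ee_pos: [0.6389, 0.0657, 0.0423]
eef_rot: [3.142, 0.0, 1.571]
force: [-0.8, 0.7, -0.8]
grip_width: 0.0279
grip_force: 12.0
```

Request:
step_arm --plan '[{"dx": 0, "dy": 0, "dz": 0.007, "rx": 0, "ry": 0, "rz": 0, "claw": 1}, {"dx": 0, "dy": 0, "dz": 0, "rx": 0, "ry": 0, "rz": 0, "claw": 1}, {"dx": 0, "dy": 0, "dz": 0, "rx": 0, "ry": 0, "rz": 0, "claw": 0.65}, {"dx": 0, "dy": 0, "dz": 0, "rx": 0, "ry": 0, "rz": 0, "claw": 0.5}, {"dx": 0, "dy": 0, "dz": 0, "rx": 0, "ry": 0, "rz": 0, "claw": 0.3}, {"dx": 0, "dy": 0, "dz": 0, "rx": 0, "ry": 0, "rz": 0, "claw": 0.3}, {"dx": 0, "dy": 0, "dz": 0, "rx": 0, "ry": 0, "rz": 0, "claw": 0.3}, {"dx": 0, "dy": 0, "dz": 0, "rx": 0, "ry": 0, "rz": 0, "claw": 0.3}]'

```text
time_s: 30.1
ee_pos: [0.6389, 0.0657, 0.0415]
eef_rot: [-3.142, -0.0, 1.571]
force: [-0.4, -0.0, -0.2]
grip_width: 0.0652
grip_force: 0.0
```

Request:
step_arm --plan '[{"dx": 0, "dy": 0, "dz": -0.1, "rx": 0, "ry": 0, "rz": 0, "claw": 0.3}, {"dx": 0, "dy": 0, "dz": -0.2, "rx": 0, "ry": 0, "rz": 0, "claw": 0.3}, {"dx": 0, "dy": 0, "dz": -0.4, "rx": 0, "ry": 0, "rz": 0, "claw": 0.3}, {"dx": 0, "dy": 0, "dz": -0.4, "rx": 0, "ry": 0, "rz": 0, "claw": 0.3}, {"dx": 0, "dy": 0, "dz": -0.4, "rx": 0, "ry": 0, "rz": 0, "claw": 0.3}, {"dx": 0, "dy": -0.4, "dz": 0, "rx": 0, "ry": 0, "rz": 0, "claw": 0.3}, {"dx": 0, "dy": -0.4, "dz": 0, "rx": 0, "ry": 0, "rz": 0, "claw": 0.3}, {"dx": 0, "dy": -0.4, "dz": 0, "rx": 0, "ry": 0, "rz": 0, "claw": 0.3}, {"dx": 0, "dy": -0.4, "dz": 0, "rx": 0, "ry": 0, "rz": 0, "claw": 0.3}, {"dx": 0, "dy": 0, "dz": 0, "rx": 0, "ry": 0, "rz": 0, "claw": 0.3}]'

```text
time_s: 31.1
ee_pos: [0.4755, 0.0659, 0.1923]
eef_rot: [-3.141, -0.0, 1.571]
force: [-0.4, -0.1, 0.6]
grip_width: 0.0658
grip_force: 0.0
```

Request:
step_arm --plan '[{"dx": 0, "dy": 0, "dz": 0, "rx": 0, "ry": 0, "rz": 0, "claw": 0.3}, {"dx": 0, "dy": 0, "dz": 0, "rx": 0, "ry": 0, "rz": 0, "claw": 0.3}, {"dx": 0, "dy": 0, "dz": 0, "rx": 0, "ry": 0, "rz": 0, "claw": 0.3}]'

```text
time_s: 31.4
ee_pos: [0.4797, 0.0657, 0.1916]
eef_rot: [3.141, 0.0, 1.57]
force: [0.6, -0.2, 0.8]
grip_width: 0.066
grip_force: 0.0
```

```bash
python3 - <<'E'
from h import *
s=viewer.camera("side");w=world(s);t=viewer.camera("top");v=world(t)
for n,g in [("small",(.639,.065)),("third",(.635,-.01)),("second",(.633,-.085)),("tallest",(.63,-.16))]: print(n,head(w,n,g,.015),head(v,n,g,.015))
a=cv2.resize(s["img"][150:450,200:500,::-1],(400,400));b=cv2.resize(t["img"][150:350,200:470,::-1],(400,296))
c=np.zeros((400,800,3),np.uint8);c[:,:400]=a;c[:296,400:]=b;cv2.imwrite("pics/end.png",c)
E
```

```text
small [0.638  0.0657 0.0595 0.0105] [0.6391 0.0685 0.0607 0.0107]
third [ 0.634  -0.0103  0.0727  0.0123] [ 0.6352 -0.0074  0.0735  0.0126]
second [ 0.6324 -0.0859  0.0862  0.014 ] [ 0.6337 -0.0833  0.0871  0.014 ]
tallest [ 0.63   -0.1597  0.0999  0.0155] [ 0.6315 -0.157   0.1003  0.0157]
```

View pics/end.png

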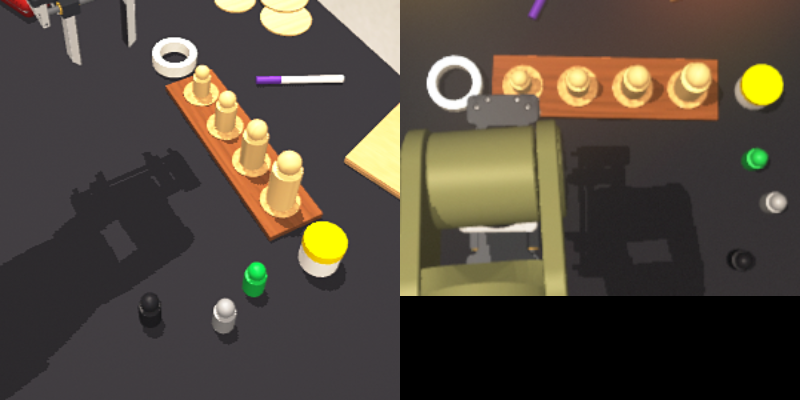

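All four dolls stand upright and centred on their discs, from the tallest by the jar to the smallest by the tape. The jar and tape look unmoved.

```bash
python3 -c "
from station import hand_in;print(hand_in())"
```

```text
the job is handed in; nothing more can be done
None
```

The job is handed in: all four dolls stand upright on their discs in height order, tallest by the jar and smallest by the tape, each within about 3 mm of centre, and the jar, tape and look-alikes weren't touched.

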